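# Reset the turning tally of a cheese rack

### The arm

A 6-joint arm with a two-finger parallel gripper is mounted at the origin on the work surface. World frame = base frame: x ahead of the robot, y to its left, z up, the work surface at z = 0. Lengths are in m, angles in rad, forces in N, time in s.
With the tool pointing down it reaches from about 0.275 to 1 m from the base axis. Payload 8.4 kg.
Tool frame: the origin (TCP) lies on the centre line of the jaws, within the pads' length; the fingertips stand 17 mm ahead of it and the grasp point (between the pads) lies 2 mm behind it (bot.tcp_to_tips is the z of the fingertips in the tool frame, in m); z points along the fingers, y is the line along which they close (so a half turn about z gives the same grasp; the last joint's range is limited). The gripper opens to 85 mm and grips with 20 to 120 N. Pads are 22 mm wide; open, the fingers measure 114 mm over their backs; the gripper's body (76 mm by 85 mm) begins 54 mm behind the grasp point. The pads swing forward as they close: fully open they stand 13 mm farther back than shut.
Start: joints at [1.164, 0.353, 1.633, -0, 1.155, -0.002], TCP at [0.246, 0.574, 0.248] pointing down, gripper open.
Joint ranges: [-2.63, 2.63], [-0.92, 2.1], [0.06, 2.66], [-1.3, 4.44], [0, 2.69], [-3.02, 3.02]. Speed limits (rad/s): [2.22, 2.22, 2.79, 3.14, 3.14, 3.14].

### API

Orientations are given as a unit quaternion [x, y, z, w].
In Python, from workcell import bot, hand, kinematics, get_obs, vision, hand_in gives the robot as it stands. The module is installed in compiled form; this text tells all that it offers. Calls block until the motion is done:
- bot.reach(position, orientation): joint-space move of the TCP to a pose.
- bot.servo_line(position, ori=None, velocity=0.15): straight line of the TCP; ori=None keeps the orientation; velocity is the mean speed in m/s.
- bot.goto_joints(angles): joint-space move.
- hand.move_gripper(opening, strength=None): finger opening in m; strength is the grip in N (None keeps the last); returns when the fingers have stopped.
- bot.dwell(seconds).
- kinematics.solve_ik(position, orientation): joint angles nearest the present ones, or None.
- get_obs(): the state.
- vision.read_camera(name): name is "side" or "top" or "wrist"; returns a dict with "frame" (384x512x3 uint8, red, green, blue), "intrinsics" (3x3 intrinsics, pixels), "view" (4x4, takes a point from world to camera coordinates). Camera axes: x right, y down, z forward; pixel columns grow to the right and rows downward; lengths in m; the calibration is good to about 2 mm. A picture is of the moment at which its call begins. There is no depth.
A pose or a line that the arm cannot do raises bot.IKError and nothing moves.
- hand_in(): hands the job in; it is judged then, once.
The state is a dict: "time_s": time; "joint_pos": joint angles; "joint_vel": joint speeds; "joint_efforts": joint torques, N m; "position": TCP position; "orientation": TCP orientation; "wrist_force": force on the tool from outside, world axes, zero at the start; "ft_torque": the same for the moment, N m; "gripper_width": finger opening in m; "grip_force": force on a finger pad.
Only numpy, scipy, OpenCV 4.12 (cv2) and the standard library are available. Lean on these libraries where they do the work, as an engineer would, in place of code of your own. Each camera call takes 0.05 s, during which the arm holds its last target. There are 200 camera calls.

### The job

A finished batch has left the ripening rack, so set its turning tally back to zero for the next one: with a fingertip, flick the edge of the lobed thumbwheel forward (clockwise seen from above), click by click, until the raised steel bar on the wheel rests under the pointer, and do not run past it. Work gently, only push the wheel's edge and never pinch it, leave the brush, the small cheese and the cheese trier as they lie, and finish clear of everything.

Things in the scene. Friction and masses are not known exactly. Their poses are not given: they have to be found in the camera images.
- tally: the turning tally, fixed to the bench. Origin: on the wheel's upright axle at bench height; x runs from the axle to the pointer, z up. Aluminium base plate 14 mm high, x = -45 to 150 mm, 80 mm wide. Pointer bracket and spring plunger stand within x = 44 to 100 mm, y = -13 to 13 mm, up to z = 59 mm. The rest of the wheel's rim is free to the finger.
- wheel_centre (a point): top centre of the black thumbwheel, on the axle at z = 49 mm. Disc of 45 mm radius with 8 equal upright round lobes (radius 5 mm, centres 52 mm from the axle, 45 degrees apart, reaching 57 mm; 30 mm clear between neighbours). Disc and lobes span z = 31 to 49 mm and overhang the base plate at its sides and -x end, with free air below. Axle nut up to z = 58 mm. Axes as the tally's.
- tally_wheel (a joint): wheel angle, rad; grows forward (clockwise from above), does not wrap; 0 = zero bar under the pointer. A spring ball holds it at every click of 45 degrees (0.785), so at rest a lobe stands at the pointer. Starts 2 to 5 clicks short (negative). Pushing a lobe takes about 5 N, less towards half a click; past half the ball pulls it on to that click and no further, short of half it springs back.
- bar_end (a point): outer end of the zero bar, 55 mm from the axle, on its top (z = 54 mm). The bar is a steel ridge on the black wheel, 36 mm long radially (19 to 55 mm from the axle), 7 mm wide, 5 mm high, running out over one lobe. The other lobes have 1 to 7 painted dots instead (turns counted).
- pointer_tip (a point): tip of the fixed steel pointer, 56.5 mm from the axle along the tally's +x, at z = 57.5 mm, overhanging the rim
- rind_brush: bystander: loose wooden rind brush lying bristles down, 150 x 44 mm, 40 mm high, origin under its centre, x along its length
- young_cheese: bystander: loose small cheese, 68 mm across, 45 mm high, origin at the centre of its underside
- trier: bystander: loose cheese trier lying flat, a steel shaft 151 mm long along its x with a wooden cross handle 112 mm long (along y), 22 mm thick; origin under the handle's middle
There are look-alikes about, which are no part of the job. Of the things like the tally, leave any that is orange, purple or yellow; of the rest the larger one is meant.

How it is judged:
At the end, for the whole second after the job is handed in: The thumbwheel rests in its zero click, the zero bar under the pointer within 0.12 rad (7 degrees), reached by turning forward; the brush, the small cheese and the trier are within 20 mm of where they lay (value of joint tally_wheel between -0.12 and 0.12 rad and velocity of joint tally_wheel between -0.1 and 0.1 rad/s and distance of each of rind_brush, young_cheese, trier from where it was at the start of the episode below 0.02 m); the robot touches nothing.
It fails at once if the wheel was run past the pointer (more than half a click) (value of joint tally_wheel above 0.5 rad).
It fails at once if the tally was pinched or pushed hard (over 30 N) (contact force between the fingers and tally above 30 N).
It fails at once if the brush was lifted or shoved (distance of rind_brush from where it was at the start of the episode above 0.02 m).
It fails at once if the small cheese was lifted or shoved (distance of young_cheese from where it was at the start of the episode above 0.02 m).
It fails at once if the trier was lifted or shoved (distance of trier from where it was at the start of the episode above 0.02 m).
It also fails if it takes over 51 s, if anything falls off the work surface, if the arm or the gripper's body presses on something with over 40 N, if the wrist force passes 120 N, or if a joint passes its speed limit or range.

## Working session

There is one attempt and no reset: what is moved stays moved. The work goes in short steps, each a Python script; the robot and the scene stay as the last script left them, time stands still between calls to the robot, and variables do not carry over. Pictures are saved under pics/ and viewed, at most 10 in all, crops included, and the job is handed in when it is done.

```bash
mkdir -p pics
python3 - <<'E'
from workcell import vision,get_obs
import cv2,pickle
d={}
for n in("top","side","wrist"):
    c=vision.read_camera(n); d[n]=c
    print(n,c["intrinsics"].tolist(),c["view"].round(4).tolist())
    cv2.imwrite(f"pics/{n}0.png",cv2.resize(c["frame"][...,::-1],(800,600),interpolation=cv2.INTER_CUBIC))
pickle.dump(d,open("cams.pkl","wb"))
print(get_obs()["time_s"],get_obs()["orientation"])
E
```

```text
top [[421.61761388211545, 0.0, 258.77481930715624], [0.0, 421.61761388211545, 195.54283042579632], [0.0, 0.0, 1.0]] [[0.0006, -0.9999, 0.0142, 0.1343], [-0.9897, -0.0026, -0.143, 0.504], [0.1431, -0.0139, -0.9896, 1.1336], [0.0, 0.0, 0.0, 1.0]]
side [[469.14982058582524, 0.0, 257.16560143472117], [0.0, 469.14982058582524, 195.62116229883338], [0.0, 0.0, 1.0]] [[0.9852, -0.1715, -0.0035, -0.4347], [-0.1206, -0.6778, -0.7253, 0.2234], [0.122, 0.7149, -0.6884, 1.2846], [0.0, 0.0, 0.0, 1.0]]
wrist [[284.37157330400765, 0.0, 256.6622676281591], [0.0, 284.37157330400765, 192.1655127290504], [0.0, 0.0, 1.0]] [[0.3941, 0.9191, -0.0011, -0.6259], [0.8747, -0.3747, 0.3075, -0.0393], [0.2822, -0.1221, -0.9515, 0.38], [0.0, 0.0, 0.0, 1.0]]
0.15 [ 2.01004580e-01  9.79590147e-01 -5.39777742e-04 -1.02413995e-04]
```

View pics/top0.png

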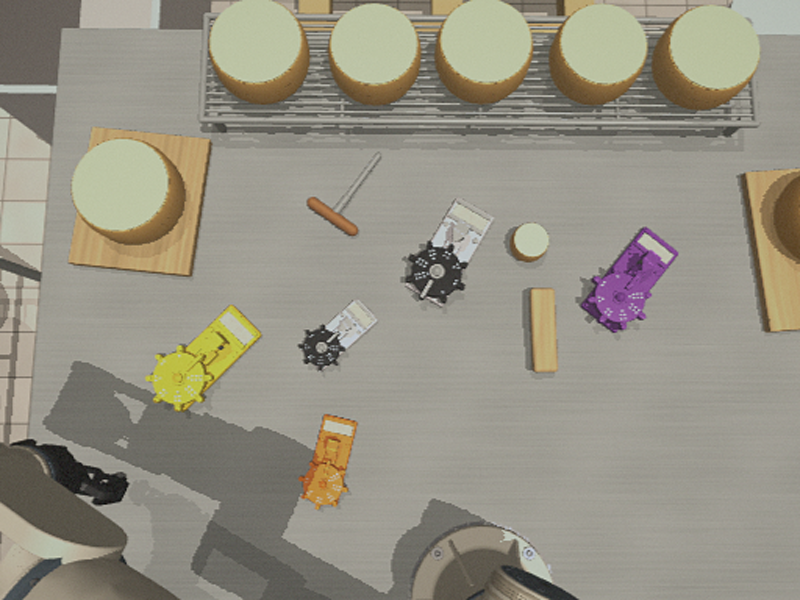

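View pics/side0.png

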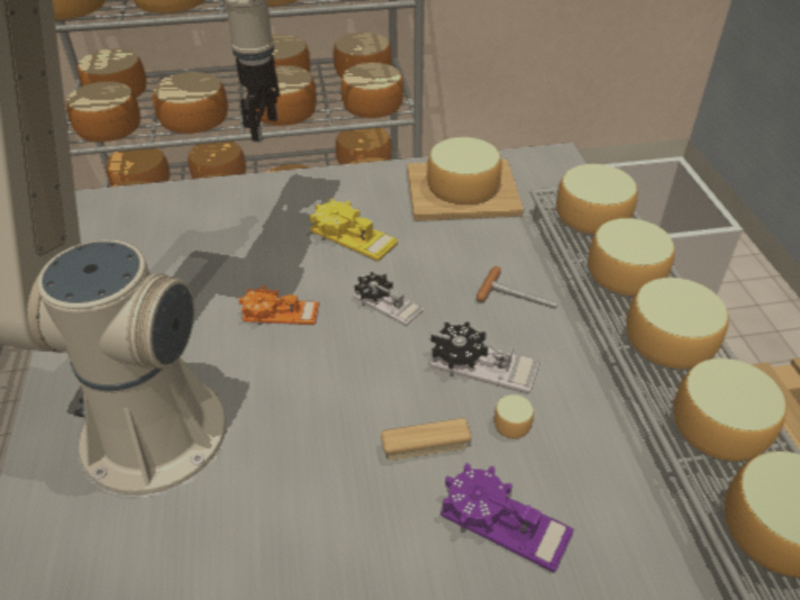

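The top view shows the large black tally with its wheel centre near (437,271), its plate running up-right to (475,215), and the bar pointing down towards about (428,295). The brush is at (543,330), the small cheese at (530,240) and the trier at (340,215). I'll rectify a crop at the wheel's top plane to measure it.

```bash
cat > h.py <<'E'
import numpy as np,cv2,pickle
def px2w(c,u,v,z):
    R,t=c["view"][:3,:3],c["view"][:3,3]; o=-R.T@t
    d=R.T@np.linalg.inv(c["intrinsics"])@[u,v,1]; return o+d*(z-o[2])/d[2]
def w2px(c,p):
    q=c["intrinsics"]@(c["view"][:3,:3]@p+c["view"][:3,3]); return q[:2]/q[2]
def rect(c,ctr,z,size=.3,n=600):
    # image up = +x world, left = +y ; pixel (n/2,n/2)=ctr
    w=np.array([[size/2,size/2],[size/2,-size/2],[-size/2,-size/2],[-size/2,size/2]])+ctr
    src=np.float32([w2px(c,[*p,z]) for p in w])
    H=cv2.getPerspectiveTransform(src,np.float32([[0,0],[n,0],[n,n],[0,n]]))
    return cv2.warpPerspective(c["frame"][...,::-1],H,(n,n),flags=cv2.INTER_CUBIC)
E
python3 - <<'E'
from h import *
d=pickle.load(open("cams.pkl","rb"));c=d["top"]
s=.64
p=px2w(c,437*s,271*s,.058);print(p)
q=px2w(d["side"],460*s,341*s,.058);print("side",q)
for n,u,v,z in(("brush",543,330,.04),("cheese",531,240,.045),("trierhandle",332,216,.02)):print(n,px2w(c,u*s,v*s,z))
ctr=p[:2].round(3);print(ctr)
im=[rect(d[k],ctr,.049,.2,400) for k in("top","side")]
cv2.imwrite("pics/rect.png",np.hstack(im))
E
```

```text
[0.56186017 0.07816709 0.058     ]
side [0.5635653 0.0702055 0.058    ]
brush [ 0.46017972 -0.10932147  0.04      ]
cheese [ 0.62151311 -0.09143651  0.045     ]
trierhandle [0.67127173 0.26743451 0.02      ]
[0.562 0.078]
```

View pics/rect.png

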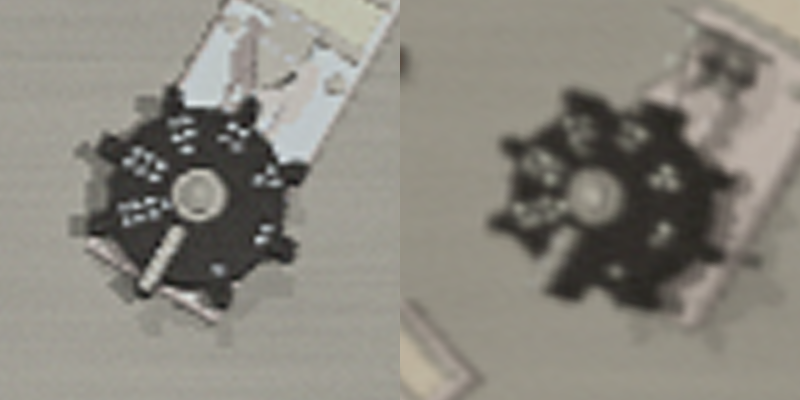

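In the rectified crop (0.5 mm per px) the nut is at (198,194) and the lobe average is (195,197). The plate's near edge runs (90,240)-(215,322), so the pointer direction is about -33°. The bar tip at (148,288) lies at about 152°, so the wheel is 4 clicks short. The 4-dot lobe at the pointer agrees with that. Next I close the gripper, hover at the free left side and refine with the wrist camera.

```bash
cat >> h.py <<'E'
from scipy.spatial.transform import Rotation as Ro
def quat(phi,flip=False):
    # tool z down, tool y along angle phi (or opposite)
    y=np.array([np.cos(phi),np.sin(phi),0])*(-1 if flip else 1); z=np.array([0,0,-1.]); x=np.cross(y,z)
    return Ro.from_matrix(np.c_[x,y,z]).as_quat()
E
python3 - <<'E'
from h import *
from workcell import *
phi=np.radians(82.7); C=np.array([.563,.078])
P=[*(C+.0625*np.array([np.cos(phi),np.sin(phi)])),.22]
best=None
for f in(0,1):
    q=kinematics.solve_ik(P,quat(phi,f)); print(f,None if q is None else np.round(q,2))
    if q is not None and(best is None or abs(q[5])<abs(best[0])): best=(q[5],f)
print(best, bot.tcp_to_tips)
hand.move_gripper(0.0)
bot.reach(P,quat(phi,best[1]))
o=get_obs();print(o["time_s"],o["position"],o["gripper_width"])
d={n:vision.read_camera(n) for n in("wrist","top","side")}
pickle.dump(d,open("cams1.pkl","wb"))
c=d["wrist"];print(w2px(c,[*C,.049]),w2px(c,[P[0],P[1],P[2]-.017]))
cv2.imwrite("pics/wrist1.png",cv2.resize(c["frame"][...,::-1],(800,600),interpolation=cv2.INTER_CUBIC))
E
```

```text
0 [ 0.24  0.32  1.74 -0.    1.07 -1.21]
1 [ 0.24  0.32  1.74 -0.    1.07  1.94]
(np.float64(-1.2054854252762504), 0) 0.017
2.875 [0.57083291 0.14077422 0.22007874] -0.00016113704603242443
[196.31208969 177.30349297] [252.2769012  248.01743311]
```

View pics/wrist1.png

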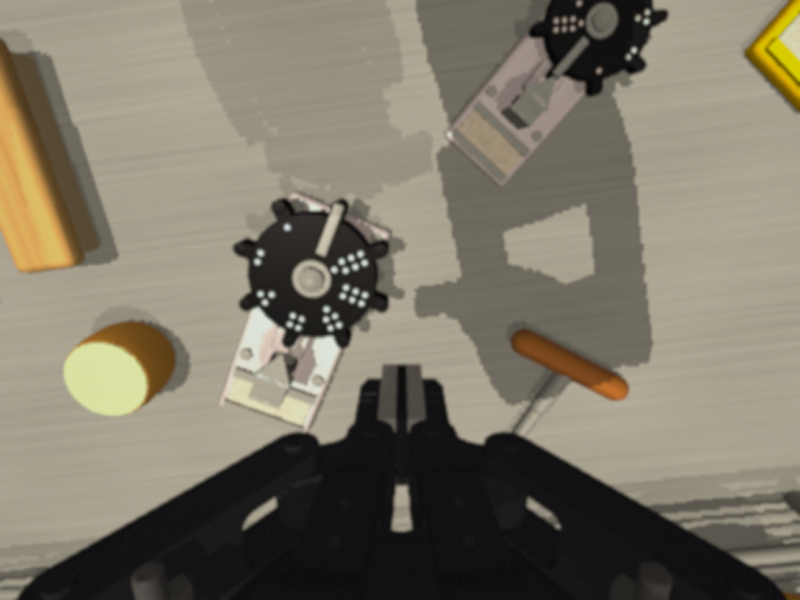

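The wrist view shows the wheel nut at (312,279), the bar tip at (340,205) and the shut fingertips at (383-421, 365) with wider black backs from row 380. I'll triangulate the axle and size the fingertips.

Run:
```python
from h import *
d=pickle.load(open("cams1.pkl","rb"));d0=pickle.load(open("cams.pkl","rb"));k=1.5625
tu=w2px(d0["top"],[.565,.079,.049]);su=w2px(d0["side"],[.5645,.0815,.049])
c=d["wrist"]
for z in(.055,.058):
  print(z,"top",px2w(d0["top"],*tu,z)[:2],"side",px2w(d0["side"],*su,z)[:2],"wrist",px2w(c,312/k,279/k,z)[:2])
# fingertip scale: tool points, y along phi
phi=np.radians(82.7);T=np.array([.57083,.14077,.22008]);y=np.array([np.cos(phi),np.sin(phi),0])
x=np.cross(y,[0,0,-1.])
for xo in(-.011,.011):
  for zo in(.017,.007,-.003):
    print(xo,zo,[(w2px(c,T+x*xo+y*yo-[0,0,zo])*k).round().tolist() for yo in(-.0065,.0145)])
a=rect(c,np.array([.563,.078]),.049,.16,560)
cv2.imwrite("pics/rw1.png",a)
```

```text
0.055 top [0.56380089 0.07938001] side [0.56289726 0.07593837] wrist [0.56338132 0.0827739 ]
0.058 top [0.56320134 0.07957001] side [0.56209589 0.07315756] wrist [0.56265293 0.08349332]
-0.011 0.017 [[379.0, 414.0], [436.0, 414.0]]
-0.011 0.007 [[377.0, 430.0], [438.0, 430.0]]
-0.011 -0.003 [[376.0, 448.0], [441.0, 448.0]]
0.011 0.017 [[378.0, 359.0], [437.0, 359.0]]
0.011 0.007 [[376.0, 372.0], [440.0, 372.0]]
0.011 -0.003 [[374.0, 387.0], [442.0, 387.0]]
```

View pics/rw1.png

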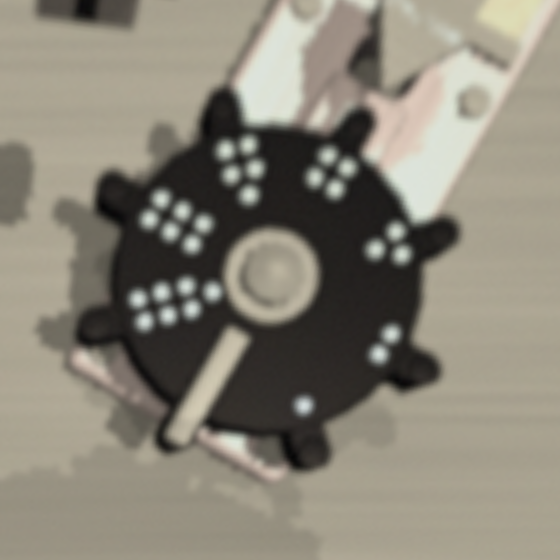

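The axle is at about (0.5632, 0.0805). The disc measures 88 mm across, against 90 mm expected, and the four lobe diameters give a pointer direction of -30°. The finger goes in with the pads' 14 mm closed thickness along the push and the tool x radial, and I'll do the first click with force feedback.

```bash
cat >> h.py <<'E'
C=np.array([.5632,.0805]); PH=np.radians(86.)
er=np.array([np.cos(PH),np.sin(PH)]); et=np.array([np.sin(PH),-np.cos(PH)])
D=.059; ZW=.051; ZS=.095
def pos(s,z=ZW,d=D): return [*(C+d*er+s*et),z]
E
python3 - <<'E'
from h import *
from workcell import *
p=pos(-.042,.16)
sol={f:kinematics.solve_ik(p,quat(PH-np.pi/2,f)) for f in(0,1)}
f=min((f for f in sol if sol[f] is not None),key=lambda f:abs(sol[f][5]))
Q=quat(PH-np.pi/2,f); np.save("Q.npy",Q); print(f,np.round(sol[f],2))
bot.reach(p,Q); bot.servo_line(pos(-.042),Q,.12); bot.dwell(.1)
o=get_obs(); f0=np.array(o["wrist_force"]); print(o["time_s"],o["position"],f0)
s=-.042; contact=None
while s<.012:
    s+=.002; bot.servo_line(pos(s),Q,.04)
    F=np.array(get_obs()["wrist_force"])-f0; ft=-F[:2]@et
    if contact is None and ft>2: contact=s
    print(round(s,3),round(ft,1),F.round(1),end=" | ")
    if np.linalg.norm(F)>18: print("ABORT");break
    if contact is not None and s-contact>.033: break
print("\ncontact",contact,get_obs()["time_s"])
c=vision.read_camera("top");cv2.imwrite("pics/t2.png",rect(c,C,.049,.2,500))
E
```

```text
0 [ 0.26  0.33  1.89 -0.    0.92  0.33]
5.5583 [0.5259981  0.14243585 0.05179173] [ 0.79551351 -0.91222956 -0.71342004]
-0.04 1.1 [-1.   0.7  0.1] | -0.038 1.2 [-1.2  1.3  0.8] | -0.036 0.4 [-0.2  1.8  0.4] | -0.034 0.3 [-0.2  1.   0.6] | -0.032 0.6 [-0.5  1.6  0.9] | -0.03 5.4 [-5.2  3.1  1.5] | -0.028 5.4 [-5.   5.8  0.7] | -0.026 5.7 [-5.1  8.5  1. ] | -0.024 6.2 [-5.5  9.5 -0. ] | -0.022 5.3 [-4.5 11.7  0.5] | -0.02 5.3 [-4.4 12.9 -0.5] | -0.018 3.8 [-2.9 13.  -2.2] | -0.016 1.8 [-0.8 14.3 -1.6] | -0.014 0.5 [ 0.5 14.  -2.7] | -0.012 -0.8 [ 1.7 13.4 -2.9] | -0.01 -1.5 [ 2.4 12.9 -3.6] | -0.008 -2.4 [2.8 4.3 0.2] | -0.006 0.4 [0.  7.1 1.3] | -0.004 4.1 [-3.4  9.2  4.3] | -0.002 8.0 [-7.2 11.5  6.2] | 0.0 6.6 [-5.7 14.   4.8] | 0.002 7.5 [-6.4 15.6  4.9] | 0.004 7.1 [-5.9 17.4  2.8] | ABORT

contact -0.029999999999999992 11.3083
```

View pics/t2.png

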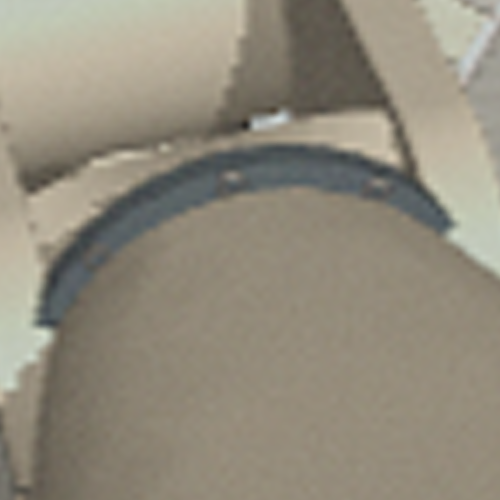

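The arm blocked the top view. The radial force climbed to 17 N, so the finger was rubbing on the disc and the axle lies a little further towards +y than I used. I'll retreat radially, lift and look with the wrist camera.

Run:
```python
from h import *
from workcell import *
Q=np.load("Q.npy")
p0=get_obs()["position"]
bot.servo_line([*(np.array(p0[:2])+.02*er),p0[2]],Q,.08); 
bot.servo_line(pos(-.01,.2,.085),Q,.25); bot.dwell(.15)
o=get_obs();print(p0,o["time_s"],o["wrist_force"])
c=vision.read_camera("wrist");c2=vision.read_camera("side");pickle.dump((c,c2),open("cams3.pkl","wb"))
print(w2px(c,[*C,.049]))
cv2.imwrite("pics/t3.png",np.hstack([rect(c,C,.049,.16,560)]))
```

```text
[0.57075165 0.14113628 0.05124007] 12.6833 [-0.20114951 -0.68940855  0.38820395]
[266.99141235 258.32188639]
```

View pics/t3.png

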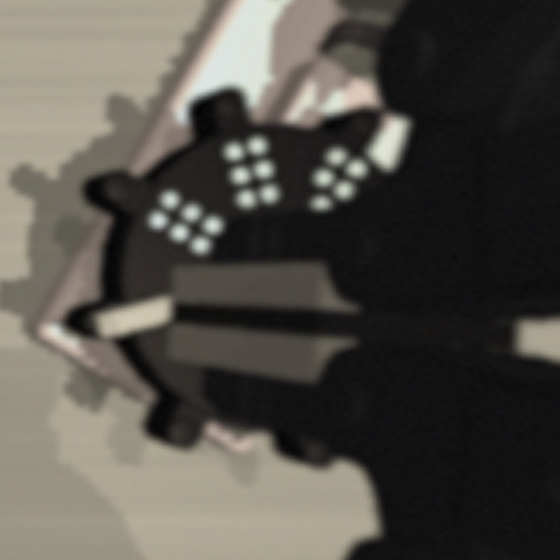

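The 5-dot lobe is now at the pointer and the bar has moved one click, to the left at (135,315). Disc edge and contact force both put the axle at y ≈ 0.085. I'll correct that and run two more clicks with the same stroke.

```bash
sed -i 's/^C=np.*PH=/C=np.array([.5630,.0850]); PH=/; s/^D=.059/D=.0605/' h.py
cat >> h.py <<'E'
def stroke(bot,get_obs,Q,s1=.003):
    bot.servo_line(pos(-.042,ZW,.085),Q,.2); bot.servo_line(pos(-.042),Q,.1); bot.dwell(.1)
    f0=np.array(get_obs()["wrist_force"]); n=12; log=[]
    for s in np.linspace(-.034,s1,n):
        bot.servo_line(pos(s),Q,.04); F=np.array(get_obs()["wrist_force"])-f0
        log.append((round(float(-F[:2]@et),1),round(float(F[:2]@er),1)))
        if np.linalg.norm(F)>20: log.append("ABORT");break
    p=get_obs()["position"]
    bot.servo_line([*(np.array(p[:2])+.025*er),p[2]],Q,.1)
    print(log,get_obs()["time_s"]); return log[-1]!="ABORT"
E
python3 - <<'E'
from h import *
from workcell import *
Q=np.load("Q.npy")
bot.servo_line(pos(-.042,.09,.085),Q,.25)
ok=stroke(bot,get_obs,Q) and stroke(bot,get_obs,Q)
bot.servo_line(pos(-.03,.2,.115),Q,.25); bot.dwell(.1)
c=vision.read_camera("wrist");print(get_obs()["time_s"],ok)
cv2.imwrite("pics/t4.png",rect(c,C,.049,.16,560))
E
```

```text
[(-0.7, 0.7), (-1.0, 0.5), (-0.4, 0.5), (-1.2, 0.8), (-0.7, 1.1), (-0.2, 1.4), (0.3, 1.0), (0.3, 1.1), (-0.5, 0.3), (-0.0, 0.7), (0.5, 0.3), (-0.2, 0.6)] 17.725
[(1.2, -0.5), (-0.0, -0.6), (0.2, -1.1), (0.5, -0.2), (1.2, -0.4), (-0.4, 0.2), (0.7, -1.2), (-0.1, -1.7), (0.4, -0.7), (-0.0, -0.8), (0.5, -0.2), (0.2, -0.3)] 22.0917
23.0167 True
```

View pics/t4.png

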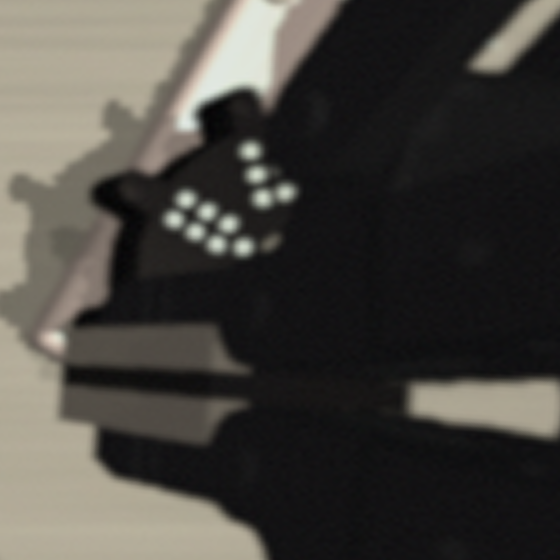

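The bar is hidden here, but the 7-dot lobe is still at 60°, so the wheel has not moved. The strokes passed outside the lobes, so my axle correction was wrong. I'll touch the disc edge radially in the middle of a gap to measure it directly, then push along an arc with the tool turning.

```bash
cat >> h.py <<'E'
C=np.array([.563,.080])
def ap(deg,d,z=ZW):
    a=np.radians(deg); return [*(C+d*np.array([np.cos(a),np.sin(a)])),z],quat(a-np.pi/2)
def arc(bot,get_obs,d,a0=127.5,a1=81.,n=7):
    f0=np.array(get_obs()["wrist_force"]);log=[];ok=True
    for a in np.linspace(a0,a1,n+1)[1:]:
        p,q=ap(a,d);bot.servo_line(p,q,.06);F=np.array(get_obs()["wrist_force"])-f0
        r=np.radians(a);log.append((int(a),round(float(-F[0]*np.sin(r)+F[1]*np.cos(r)),1),round(float(F[0]*np.cos(r)+F[1]*np.sin(r)),1)))
        if np.linalg.norm(F)>20: ok=False;break
    p,q=ap(a,.085);bot.servo_line(p,q,.12)
    print("ang,ft,fr",log,get_obs()["time_s"]);return ok
E
python3 - <<'E'
from h import *
from workcell import *
p,q=ap(127.5,.085,.12);bot.reach(p,q)
p,q=ap(127.5,.072);bot.servo_line(p,q,.2);bot.dwell(.1)
f0=np.array(get_obs()["wrist_force"]);r=np.radians(127.5);u=np.array([np.cos(r),np.sin(r)])
d=.072;hit=False
while d>.050:
    d-=.0012;p,q=ap(127.5,d);bot.servo_line(p,q,.05)
    F=np.array(get_obs()["wrist_force"])-f0
    if F[:2]@u>3: hit=True;break
print("hit",hit,d,F.round(1),get_obs()["position"],get_obs()["time_s"])
d+=.0035 if hit else .006
np.save("d.npy",d)
p,q=ap(127.5,d);bot.servo_line(p,q,.05);bot.dwell(.1)
print(arc(bot,get_obs,d))
E
```

```text
hit True 0.05399999999999995 [-4.   4.6  1.5] [0.52947577 0.12334134 0.05095983] 28.15
ang,ft,fr [(120, 3.3, -0.0), (114, 2.1, 0.1), (107, 1.8, 0.3), (100, -2.6, 1.0), (94, -3.6, 1.8), (87, -4.4, 1.4), (81, -0.0, 0.5)] 30.7417
True
```

Run:
```python
from h import *
from workcell import *
d=float(np.load("d.npy"))
p,q=ap(127.5,.085);bot.servo_line(p,q,.2)
p,q=ap(127.5,d);bot.servo_line(p,q,.12);bot.dwell(.1)
print(arc(bot,get_obs,d))
p,q=ap(88,.09,.2);bot.servo_line(p,q,.3);bot.dwell(.1)
c=vision.read_camera("wrist");print(get_obs()["time_s"])
cv2.imwrite("pics/t5.png",rect(c,C,.049,.16,560))
```

```text
ang,ft,fr [(120, 4.1, 1.7), (114, 3.6, 1.8), (107, 1.8, 1.5), (100, -1.3, 0.6), (94, -3.3, 1.1), (87, -3.0, -0.1), (81, 1.5, 0.6)] 34.4167
True
35.2167
```

View pics/t5.png

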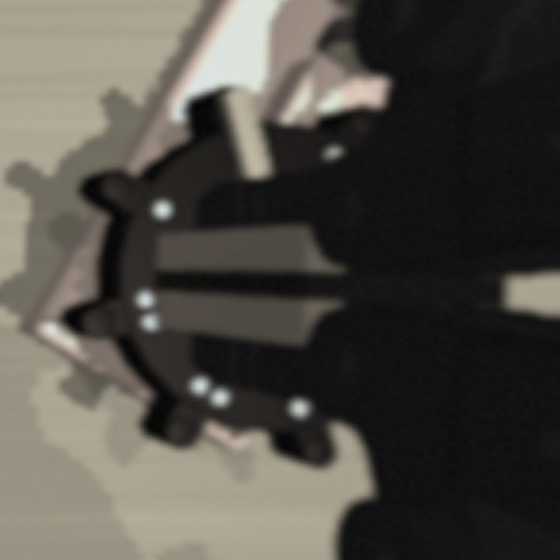

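The bar is now on the lobe one click before the pointer, at (245,135), with the 1-dot lobe at (160,208) next. One more stroke finishes it, then I move clear and check.

Run:
```python
from h import *
from workcell import *
d=float(np.load("d.npy"))
p,q=ap(127.5,.088,.09);bot.servo_line(p,q,.3)
p,q=ap(127.5,.085);bot.servo_line(p,q,.15)
p,q=ap(127.5,d);bot.servo_line(p,q,.12);bot.dwell(.1)
print(arc(bot,get_obs,d))
p,q=ap(100,.10,.2);bot.servo_line(p,q,.3)
bot.reach([.50,.24,.25],quat(np.radians(82.7)));bot.dwell(.2)
c=vision.read_camera("side");w=vision.read_camera("wrist");print(get_obs()["time_s"],w2px(w,[*C,.049]))
cv2.imwrite("pics/t6.png",np.hstack([rect(c,C,.049,.16,400),rect(w,C,.049,.16,400)]))
```

```text
ang,ft,fr [(120, 5.0, 0.6), (114, 2.4, 1.8), (107, 0.9, 1.4), (100, -1.1, 0.4), (94, -2.8, 0.4), (87, -3.7, 0.9), (81, 0.7, 0.1)] 39.1917
True
41.2083 [136.60805949 234.58502158]
```

View pics/t6.png

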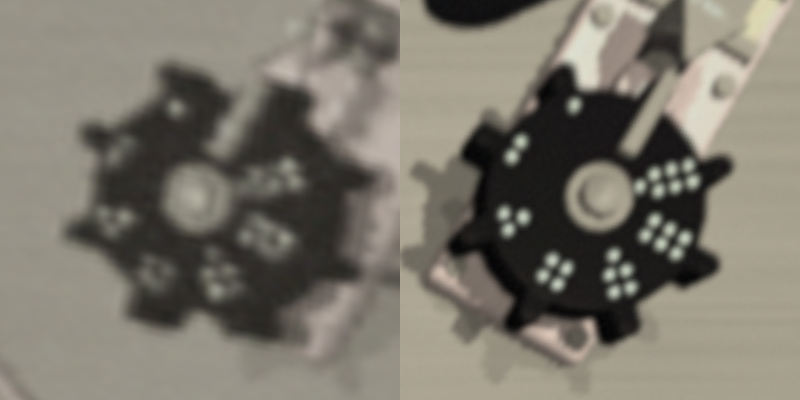

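The bar, from (625,150) to (668,75), now points straight at the pointer. The 1-dot lobe is just before it and the 7-dot lobe just after, and the arm is clear.

```bash
python3 -c "
from workcell import hand_in; print(hand_in())"
```

```text
the job is handed in; nothing more can be done
None
```

I turned the tally forward four clicks to zero and handed the job in; the last picture shows the steel bar resting under the pointer with the arm clear, and no verdict came back. The finger rubbed the rim at up to about 19 N on the first click and missed the lobes on two strokes. I kept well away from the brush, small cheese and trier but did not re-measure them.

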